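Lock the amplifier deck with the T-handle key

ROBOT

A 7-joint arm with a two-finger parallel gripper is mounted at the origin on the work surface. World frame = base frame: x ahead of the robot, y to its left, z up, the work surface at z = 0. Lengths are in m, angles in rad, forces in N, time in s.
With the tool pointing down it reaches from about 0.4 to 0.9 m from the base axis. Payload 5.5 kg.
Tool frame: the origin (TCP) lies at the very end of the fingers, on their centre line; the grasp point (between the pads) lies 19 mm behind it (ctrl.grasp_offset is the z of the grasp point in the tool frame, in m); z points along the fingers, y is the line along which they close (so a half turn about z gives the same grasp; the last joint's range is limited). The gripper opens to 85 mm and grips with 20 to 120 N. Pads are 22 mm wide; open, the fingers measure 114 mm over their backs; the gripper's body (76 mm by 85 mm) begins 54 mm behind the grasp point. The pads swing forward as they close: fully open they stand 13 mm farther back than shut.
Start: joints at [1.524, 0.501, -0.427, 1.55, 0.221, 1.138, -0.21], TCP at [0.198, -0.619, 0.231] pointing down, gripper open.
Joint ranges: [-2.88, 2.88], [-0.31, 2.03], [-1.54, 1.56], [0.2, 2.42], [-1.41, 4.55], [0.19, 2.02], [-2.57, 2.57]. Speed limits (rad/s): [2.57, 2.57, 3.14, 3.14, 3.14, 3.14, 3.14].

INTERFACE

Orientations are given as a unit quaternion [x, y, z, w].
In Python, from plant import readout, get_image, camera_model, ticket, ctrl gives the robot as it stands.
- The arm moves only by the tool drive_tool, never from a script. Its arguments are lists of equal length, an entry for each row: "xyz": the shift along the world's x, y, z in mm, a list of three; "rot": the turn, a rotation vector about the world's x, y, z in degrees, a list of three. A call has 1 to 8 rows; each row shifts and turns the commanded pose from where the row before left it; what a row does not reach is not made up. A row lasts 1/8 s, in which the tool goes at most 62.5 mm and 10.7 degrees, less where a joint would pass 70% of its speed; a pose out of reach is approached as far as the arm can. A call is refused whole if a number of a shift passes 62.5 or a number of a turn 10.7, either way. A call with a gripper value outside its range is refused whole. "gripper" is the opening, from -1 (shut) to 1 (fully open), set as the call begins (left out, the last holds). The fingers move at their own pace and stop on an object; the grip force is fixed at half the most. Time passes only in rows, so rows that do not move let the fingers close. It gives the time, the measured TCP pose, the force, the opening and the grip force at its end, in the units of the state.
- readout.observe(): the state, without advancing time (a new reading comes with each control period).
- get_image(name): name is "scene" or "top"; returns the picture (420x560x3 uint8, red, green, blue); there is no depth.
- camera_model(name): a dict with "K" (3x3 intrinsics, pixels), "k1" (the pictures are not rectified: a ray, as slopes to the right and down, at radius r is drawn at 1 + k1 r^2 times it, then the intrinsics apply), "view" (4x4, takes a point from world to camera coordinates). Camera axes: x right, y down, z forward; pixel columns grow to the right and rows downward; lengths in m; the calibration is good to about 2 mm. A picture is of the moment at which its call begins. camera_model takes no time and is no camera call.
- ticket.finish_job(): hands the job in; it is judged then, once.
The state is a dict: "time_s": time; "joints": joint angles; "dq": joint speeds; "tau": joint torques, N m; "eef_pos": TCP position; "ee_rot": TCP orientation; "ft_force": force on the tool from outside, world axes, zero at the start; "torque": the same for the moment, N m; "grip_width": finger opening in m; "gripper_force": force on a finger pad.
Only numpy, scipy, OpenCV 4.12 (cv2) and the standard library are available. Lean on these libraries where they do the work, as an engineer would, in place of code of your own. Each camera call takes 0.05 s, during which the arm holds its last target. There are 200 camera calls.

TASK

Lock the front deck of the power amplifier: take the yellow T-handle key out of the wooden stand, set it fully down into the well in the deck so that its forked foot sits over the orange bar, and turn it clockwise (seen from above) until the lock reaches its stop. Let go and leave the key standing in the lock; leave the red key standing in its place.

Things in the scene. Friction and masses are not known exactly. Their poses are not given: they have to be found in the camera images.
- key: (mm) Upright T-handle key, 130 tall. Yellow handle bar 66 (along x) x 16 x 18 high, centred 121 above the origin (centre of the foot's underside), on a 12 shaft. Foot: 30 hub over two prongs 18 deep; the 12 gap between them runs along x, as the handle. Fits either way round. Starts in one of two pockets (38 wide, 40 deep, 100 apart) of a fixed wood stand 50 high; origin then 10 above the table.
- other_key: Bystander: same size and origin as the yellow key, but with a red handle and a plain round foot that does not fit. It stands in the other pocket of the wood stand (which is in which varies).
- lock_bar (a point): (mm) Foot of the orange lock bar, on the axis of a round well (40 wide, 35 deep, mouth 85 above the table) in the fixed amplifier's flat deck; this point is 54 above the table. x runs along the bar (26 long, 5 thick, 12 high) and turns with it. Key seated: its origin here, its x along the bar with 17 deg play each way, handle centre 175 up. Fins (120 high, fan 142) begin 55 mm from the axis.
- lock (a joint): Lock turn (rad), growing clockwise seen from above: 0 open, 1.1 locked at a hard stop, the bar then in line with two black marks beside the well. Starts at 0 to 0.25. Friction 0.12 N m, stays where left. The bar's yaw falls by the joint's growth. Because of play, turn the key about 0.35 rad beyond 1.1 minus the start.
Not all that is in view belongs to the job. Leave any blue or turquoise look-alike of the key alone.

How it is judged:
By the outcome, as a careful person would: the job done as asked, in the order asked, and still so for the second after the job is handed in, with the robot touching nothing.
It also fails if it takes over 58 s, if anything falls off the work surface, if the arm or the gripper's body presses on something with over 40 N, if the wrist force passes 120 N, or if a joint passes its speed limit or range.

## Working session

There is one attempt and no reset: what is moved stays moved. The work goes in short steps, Python scripts to look and compute and a tool call to move; the robot and the scene stay as the last step left them, time stands still between calls to the robot, and variables do not carry over. Pictures are saved under pics/ and viewed, at most 10 in all, crops included, and the job is handed in when it is done.

Besides the shell and the picture viewer there is one more tool, called after "Call:" as a command line: name --argument value ..., lists and objects as JSON in quotes. drive_tool: Moves the arm, as the interface text tells. Its arguments: {"type":"object","properties":{"xyz":{"type":"array"},"rot":{"type":"array"},"gripper":{"type":"number"}},"required":["xyz","rot"]}

```bash
mkdir -p pics
cat > h.py <<'E'
import numpy as np, cv2
from plant import readout, get_image, camera_model, ticket, ctrl
def snap(n,f):
    im=get_image(n); cv2.imwrite(f,im[:,:,::-1]); return im
def proj(n,p):
    c=camera_model(n);V=np.array(c["view"]);q=V[:3,:3]@np.array(p,float)+V[:3,3]
    s=q[:2]/q[2];s=s*(1+c["k1"]*(s@s));return (np.array(c["K"])@[s[0],s[1],1])[:2]
def at_z(n,uv,z):
    c=camera_model(n);K=np.array(c["K"]);V=np.array(c["view"])
    d=cv2.undistortPoints(np.array([[uv]],float),K,np.array([c["k1"],0,0,0.]))[0,0]
    R=V[:3,:3];o=-R.T@V[:3,3];r=R.T@np.array([d[0],d[1],1]);return o+r*(z-o[2])/r[2]
E
python3 - <<'E'
from h import *
a=snap("scene","pics/s0.png");b=snap("top","pics/t0.png")
for n in("scene","top"):
    V=np.array(camera_model(n)["view"]);print(n,-V[:3,:3].T@V[:3,3],camera_model(n)["k1"])
s=readout.observe();print(s["eef_pos"],s["ee_rot"],s["grip_width"],s["time_s"])
E
```

```text
scene [ 1.284057   -0.68493503  0.86205597] -0.047536311725099575
top [ 0.47179417 -0.09744553  1.0168921 ] -0.07480767180115146
[ 0.19793224 -0.61846517  0.23036742] [ 9.88023791e-01  1.54299115e-01 -1.04988417e-04 -8.72422592e-04] 0.08542231185608935 0.1
```

View pics/s0.png

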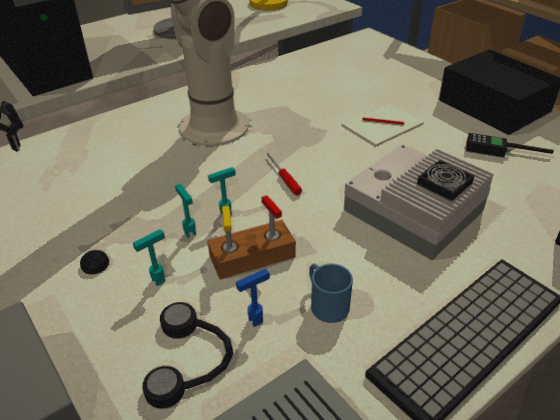

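View pics/t0.png

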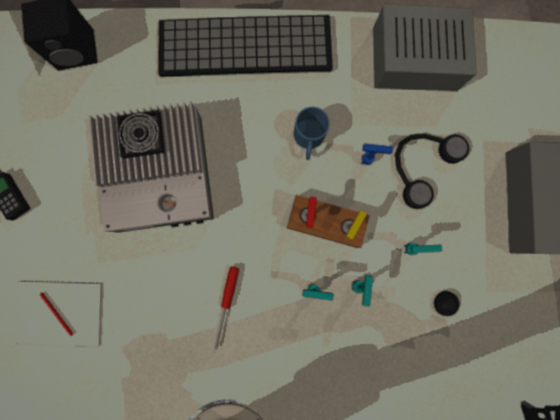

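The top view shows the stand at (328,221) and the well at (167,203). These could be taken for the key, in top-view pixels:
- yellow handle (357,224)
- red (310,212)
- turquoise (424,249), (367,290) and (318,294)
- blue (376,152)

The yellow one in the stand is my choice, and I'll check it in a close crop.

Run:
```python
from h import *
b=get_image("top")
c=np.hstack([cv2.resize(b[y:y+60,x:x+80],None,fx=5,fy=5,interpolation=cv2.INTER_CUBIC) for x,y in((300,190),(128,173))])
cv2.imwrite("pics/c0.png",c[:,:,::-1])
h=cv2.cvtColor(b,cv2.COLOR_RGB2HSV)
def blob(name,lo,hi,box,z):
    x,y,w,hh=box;m=cv2.inRange(h,lo,hi)[y:y+hh,x:x+w];n,l,s,ce=cv2.connectedComponentsWithStats(m)
    k=1+np.argmax(s[1:,4]);ys,xs=np.where(l==k);P=np.array([at_z("top",(u+x,v+y),z)[:2] for u,v in zip(xs,ys)])
    r=cv2.minAreaRect((P*1000).astype(np.float32));cv=np.linalg.eigh(np.cov(P.T))[1][:,1]
    print(name,s[k,4],ce[k]+[x,y],"mean",P.mean(0),"rect",r,"yaw",np.degrees(np.arctan2(cv[1],cv[0])))
blob("yellow",(20,120,80),(35,255,255),(335,195,45,60),.130)
blob("red",(0,150,80),(6,255,255),(295,190,35,45),.130)
blob("orange",(5,120,80),(22,255,255),(150,185,35,35),.066)
for u in((163.,203.),(167,203),(167,188),(167,216)):print(u,at_z("top",u,.085))
```

```text
yellow 257 [356.05447471 224.35797665] mean [ 0.52837778 -0.27636892] rect ((528.5150146484375, -276.4339294433594), (17.973983764648438, 67.17475891113281), 60.523223876953125) yaw 150.35411684299024
red 228 [310.92105263 211.95614035] mean [ 0.55356585 -0.17917248] rect ((553.6762084960938, -179.43026733398438), (16.403270721435547, 65.37249755859375), 83.76131439208984) yaw 173.7497526043355
orange 23 [169.39130435 203.2173913 ] mean [0.57455453 0.140196  ] rect ((574.6017456054688, 140.1896209716797), (22.938627243041992, 4.097015857696533), 64.57408905029297) yaw 65.16925471717173
(163.0, 203.0) [0.57277531 0.1499472  0.085     ]
(167, 203) [0.57291077 0.14087985 0.085     ]
(167, 188) [0.60698949 0.14224281 0.085     ]
(167, 216) [0.54356633 0.13974668 0.085     ]
```

View pics/c0.png

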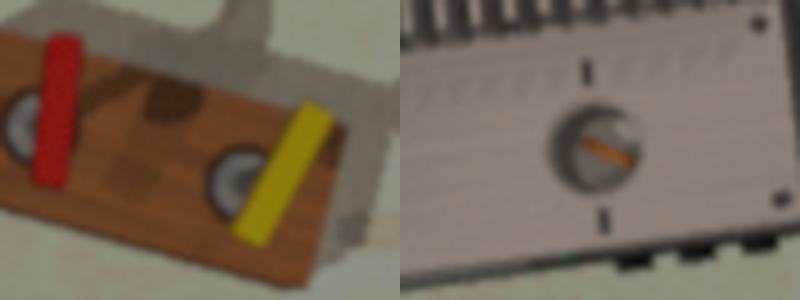

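The crop confirms the yellow handle standing in its pocket at (356,224), yaw about -30°. The well is centred at (167,203). The bar's yaw is about 67° and the marks' about 6°, so the lock is nearly open. Moving above the yellow key now.

Call:
drive_tool --xyz '[[41,43,0],[41,43,0],[41,43,0],[41,43,0],[42,43,0],[42,43,0],[42,42,0],[40,42,0]]' --rot '[[0,0,-6],[0,0,-6],[0,0,-6],[0,0,-6],[0,0,-6],[0,0,-6],[0,0,-6],[0,0,-5.5]]' --gripper 1

```text
time_s: 1.15
eef_pos: [0.5293, -0.2756, 0.2312]
ee_rot: [0.966, -0.258, -0.0, 0.0]
ft_force: [0.4, -0.8, 0.3]
grip_width: 0.0854
gripper_force: 0.0
```

Call:
drive_tool --xyz '[[0,0,0],[0,0,0],[0,0,0]]' --rot '[[0,0,0],[0,0,0],[0,0,0]]'

```text
time_s: 1.52
eef_pos: [0.5269, -0.2788, 0.231]
ee_rot: [0.966, -0.258, -0.0, 0.0]
ft_force: [-0.4, -0.2, 0.4]
grip_width: 0.0854
gripper_force: 0.0
```

```bash
cat >> h.py <<'E'
def pose():
    from scipy.spatial.transform import Rotation as Ro
    s=readout.observe();R=Ro.from_quat(s["ee_rot"]).as_matrix()
    print("t",s["time_s"],"tcp",np.round(np.array(s["eef_pos"])*1000,1),"yaw",round(np.degrees(np.arctan2(R[1,0],R[0,0])),2),"z",np.round(R[:,2],3),"q",np.round(s["joints"],2),"F",np.round(s["ft_force"],1),"M",np.round(s["torque"],2),"w",s["grip_width"],s["gripper_force"])
E
python3 -c "from h import *;pose();snap('scene','pics/s1.png')"
```

```text
t 1.525 tcp [ 526.9 -278.8  231. ] yaw -29.89 z [-0.001 -0.001 -1.   ] q [ 0.78  0.41 -0.43  1.69  0.19  1.09 -1.81] F [-0.4 -0.2  0.4] M [-0.03  0.    0.02] w 0.08540579109944382 0.0
```

View pics/s1.png

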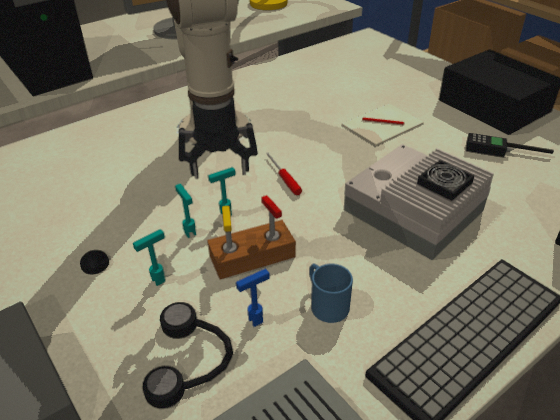

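The scene view shows the gripper right above the yellow handle (227,215), clear of the red key (271,206). I'll descend and grip.

Call:
drive_tool --xyz '[[1.5,2.3,-10],[0,0,-20],[0,0,-20],[0,0,-20],[0,0,-20],[0,0,-15],[0,0,-13],[0,0,0]]' --rot '[[0,0,-0.3],[0,0,0],[0,0,0],[0,0,0],[0,0,0],[0,0,0],[0,0,0],[0,0,0]]'

```text
time_s: 2.58
eef_pos: [0.5291, -0.2744, 0.1121]
ee_rot: [0.966, -0.259, -0.001, -0.0]
ft_force: [-0.2, 0.4, -0.1]
grip_width: 0.0853
gripper_force: 0.0
```

Call:
drive_tool --xyz '[[0,0,0],[0,0,0],[0,0,0],[0,0,0],[0,0,0],[0,0,0],[0,0,0],[0,0,0]]' --rot '[[0,0,0],[0,0,0],[0,0,0],[0,0,0],[0,0,0],[0,0,0],[0,0,0],[0,0,0]]' --gripper -1

```text
time_s: 3.58
eef_pos: [0.53, -0.2751, 0.1138]
ee_rot: [0.966, -0.259, 0.0, 0.0]
ft_force: [-1.2, -1.0, 5.2]
grip_width: 0.015
gripper_force: 59.3
```

```bash
python3 -c "from h import *;pose()"
```

```text
t 3.575 tcp [ 530.  -275.1  113.8] yaw -30.06 z [ 0.001 -0.001 -1.   ] q [ 0.74  0.54 -0.4   1.78  0.26  0.87 -1.88] F [-1.2 -1.   5.2] M [-0.17  0.27 -0.02] w 0.015047416226615963 59.281253814697266
```

Call:
drive_tool --xyz '[[0,0,10],[0,0,20],[0,0,25],[0,0,25],[0,0,25],[0,0,25],[0,0,20],[0,0,10]]' --rot '[[0,0,0],[0,0,0],[0,0,0],[0,0,0],[0,0,0],[0,0,0],[0,0,0],[0,0,0]]'

```text
time_s: 4.58
eef_pos: [0.5304, -0.2747, 0.2756]
ee_rot: [0.966, -0.259, 0.001, 0.0]
ft_force: [-0.3, -0.3, -1.2]
grip_width: 0.0149
gripper_force: 58.5
```

Call:
drive_tool --xyz '[[3,30,0],[5,45,0],[6,55,0],[6,60,0],[6,60,0],[6,60,0],[6,60,0],[6,46,0]]' --rot '[[0,0,6],[0,0,10],[0,0,10],[0,0,10],[0,0,10],[0,0,10],[0,0,10],[0,0,10]]'

```text
time_s: 5.58
eef_pos: [0.573, 0.1443, 0.2737]
ee_rot: [0.919, 0.394, 0.0, -0.0]
ft_force: [0.4, -0.0, -1.8]
grip_width: 0.0147
gripper_force: 58.5
```

Call:
drive_tool --xyz '[[0,0,-10],[0,0,-10],[0,0,0],[0,0,0],[0,0,0]]' --rot '[[0,0,10],[0,0,10],[0,0,0],[0,0,0],[0,0,0]]'

```text
time_s: 6.2
eef_pos: [0.574, 0.1412, 0.2539]
ee_rot: [0.84, 0.543, 0.0, 0.0]
ft_force: [1.6, 0.3, -1.1]
grip_width: 0.0149
gripper_force: 58.6
```

Run:
```python
from h import *
pose()
a=get_image("scene");b=get_image("top")
c=np.hstack([cv2.resize(a[80:230,310:460],(400,400),interpolation=cv2.INTER_CUBIC),cv2.resize(b[150:270,90:210],(400,400),interpolation=cv2.INTER_CUBIC)])
cv2.imwrite("pics/c1.png",c[:,:,::-1])
```

```text
t 6.2 tcp [574.  141.2 253.9] yaw 65.82 z [ 0.001 -0.    -1.   ] q [ 0.38  0.48 -0.9   1.67  0.4   1.18 -1.04] F [ 1.6  0.3 -1.1] M [ 0.01  0.01 -0.01] w 0.01485212596118858 58.566017746925354
```

View pics/c1.png

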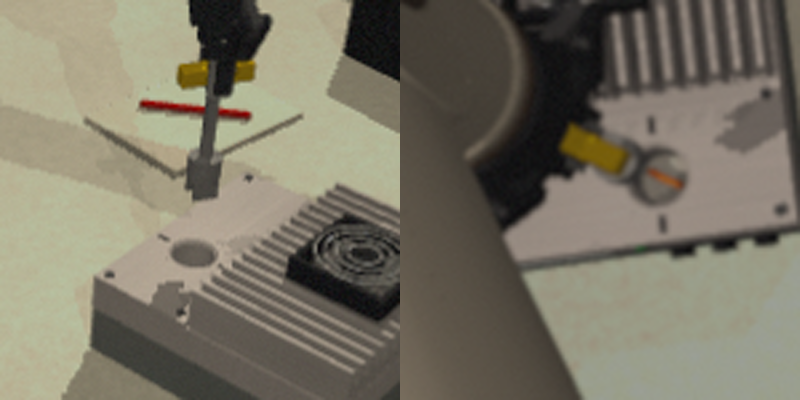

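The key hangs straight. The well's mark midpoint is at top (167,202), which puts the axis near (574.6, 140.7). The bar lies parallel to the handle. I'm going down.

Call:
drive_tool --xyz '[[0.5,0,-15],[0,0,-20],[0,0,-15],[0,0,-10],[0,0,-10],[0,0,-8],[0,0,0],[0,0,0]]' --rot '[[0,0,0],[0,0,0],[0,0,0],[0,0,0],[0,0,0],[0,0,0],[0,0,0],[0,0,0]]'

```text
time_s: 7.3
eef_pos: [0.5745, 0.1414, 0.1757]
ee_rot: [0.839, 0.544, 0.0, 0.0]
ft_force: [-0.3, -0.6, -0.6]
grip_width: 0.0151
gripper_force: 58.6
```

Call:
drive_tool --xyz '[[0,0,-4],[0,0,-4],[0,0,-3],[0,0,0]]' --rot '[[0,0,0],[0,0,0],[0,0,0],[0,0,0]]'

```text
time_s: 7.8
eef_pos: [0.5739, 0.1411, 0.1639]
ee_rot: [0.839, 0.544, -0.0, -0.0]
ft_force: [0.5, 1.0, -0.7]
grip_width: 0.015
gripper_force: 58.6
```

```bash
python3 -c "from h import *;pose()"
```

```text
t 7.8 tcp [573.9 141.1 163.9] yaw 65.95 z [-0.001 -0.    -1.   ] q [ 0.33  0.58 -0.84  1.75  0.49  1.03 -1.1 ] F [ 0.5  1.  -0.7] M [0.01 0.02 0.03] w 0.015007626262061487 58.55527639389038
```

Call:
drive_tool --xyz '[[0,0,-2],[0,0,-2],[0,0,-2],[0,0,-1],[0,0,0],[0,0,0]]' --rot '[[0,0,0],[0,0,0],[0,0,0],[0,0,0],[0,0,0],[0,0,0]]'

```text
time_s: 8.55
eef_pos: [0.5744, 0.1414, 0.1578]
ee_rot: [0.839, 0.544, 0.0, 0.0]
ft_force: [-1.4, -0.7, 3.9]
grip_width: 0.0148
gripper_force: 59.3
```

```bash
python3 -c "from h import *;pose()"
```

```text
t 8.55 tcp [574.4 141.4 157.8] yaw 65.95 z [ 0.001  0.    -1.   ] q [ 0.33  0.59 -0.83  1.76  0.5   1.02 -1.11] F [-1.4 -0.7  3.9] M [-0.16  0.35  0.02] w 0.014795779571685838 59.262093901634216
```

Seated: contact at the expected height. Turning clockwise.

Call:
drive_tool --xyz '[[0,0,0],[0,0,0],[0,0,0],[0,0,0],[0,0,0],[0,0,0],[0,0,0],[0,0,0]]' --rot '[[0,0,-4],[0,0,-5],[0,0,-5],[0,0,-5],[0,0,-5],[0,0,-5],[0,0,-5],[0,0,0]]'

```text
time_s: 9.55
eef_pos: [0.575, 0.1414, 0.1578]
ee_rot: [0.961, 0.276, 0.001, 0.0]
ft_force: [0.1, -0.3, 2.9]
grip_width: 0.0148
gripper_force: 59.2
```

```bash
python3 -c "from h import *;pose()"
```

```text
t 9.55 tcp [575.  141.4 157.8] yaw 32.0 z [ 0.002  0.    -1.   ] q [ 0.24  0.54 -0.7   1.76  0.41  0.99 -1.63] F [ 0.1 -0.3  2.9] M [-0.16 -0.33  0.09] w 0.014777255558355637 59.22923505306244
```

Call:
drive_tool --xyz '[[0,0,0],[0,0,0],[0,0,0],[0,0,0],[0,0,0],[0,0,0],[0,0,0],[0,0,0]]' --rot '[[0,0,-5],[0,0,-5],[0,0,-5],[0,0,-5],[0,0,-5],[0,0,-5],[0,0,-5],[0,0,0]]'

```text
time_s: 10.55
eef_pos: [0.5751, 0.1415, 0.1578]
ee_rot: [1.0, -0.025, 0.001, -0.0]
ft_force: [1.8, 1.5, 2.8]
grip_width: 0.015
gripper_force: 59.2
```

```bash
python3 -c "from h import *;pose()"
```

```text
t 10.55 tcp [575.1 141.5 157.8] yaw -2.91 z [ 0.002  0.    -1.   ] q [ 0.14  0.51 -0.56  1.77  0.32  0.96 -2.17] F [1.8 1.5 2.8] M [ 0.03 -0.65  0.03] w 0.014966085224735099 59.158244132995605
```

Call:
drive_tool --xyz '[[0,0,0],[0,0,0],[0,0,0],[0,0,0]]' --rot '[[0,0,-3],[0,0,-3],[0,0,-2],[0,0,0]]'

```text
time_s: 11.05
eef_pos: [0.575, 0.1415, 0.1578]
ee_rot: [0.995, -0.095, 0.001, -0.0]
ft_force: [2.9, -0.3, 3.9]
grip_width: 0.015
gripper_force: 59.3
```

```bash
python3 -c "from h import *;pose()"
```

```text
t 11.05 tcp [575.  141.5 157.8] yaw -10.96 z [ 0.002  0.    -1.   ] q [ 0.12  0.5  -0.53  1.77  0.3   0.96 -2.29] F [ 2.9 -0.3  3.9] M [ 0.12 -0.98  0.17] w 0.014952350463578427 59.31383728981018
```

Call:
drive_tool --xyz '[[0,0,0],[0,0,0],[0,0,0]]' --rot '[[0,0,-2],[0,0,-2],[0,0,0]]'

```text
time_s: 11.42
eef_pos: [0.5748, 0.1416, 0.1577]
ee_rot: [0.991, -0.131, 0.001, -0.0]
ft_force: [3.7, -0.3, 5.0]
grip_width: 0.0156
gripper_force: 60.1
```

```bash
python3 -c "from h import *;pose()"
```

```text
t 11.425 tcp [574.8 141.6 157.7] yaw -15.02 z [ 0.001  0.    -1.   ] q [ 0.11  0.5  -0.51  1.77  0.29  0.95 -2.36] F [ 3.7 -0.3  5. ] M [ 0.22 -1.19  0.67] w 0.015556803025443664 60.12550234794617
```

Call:
drive_tool --xyz '[[0,0,0],[0,0,0],[0,0,0]]' --rot '[[0,0,-1.5],[0,0,-1.5],[0,0,0]]'

```text
time_s: 11.8
eef_pos: [0.5747, 0.1417, 0.1577]
ee_rot: [0.988, -0.156, 0.001, -0.0]
ft_force: [3.7, 0.8, 4.4]
grip_width: 0.0148
gripper_force: 63.7
```

```bash
python3 -c "from h import *;pose()"
```

```text
t 11.8 tcp [574.7 141.7 157.7] yaw -17.94 z [ 0.001  0.    -1.   ] q [ 0.1   0.49 -0.5   1.77  0.28  0.95 -2.4 ] F [3.7 0.8 4.4] M [ 0.17 -1.22  1.15] w 0.014764210604628356 63.736313581466675
```

The moment climbs to 1.15 N m, far above the lock's friction, so it is at its stop. I'll ease back, release and lift.

Call:
drive_tool --xyz '[[0,0,0],[0,0,0],[0,0,0]]' --rot '[[0,0,2],[0,0,2],[0,0,0]]'

```text
time_s: 12.18
eef_pos: [0.5748, 0.1415, 0.1577]
ee_rot: [0.993, -0.122, 0.001, -0.0]
ft_force: [4.5, -0.1, 5.8]
grip_width: 0.015
gripper_force: 59.8
```

Call:
drive_tool --xyz '[[0,0,0],[0,0,0],[0,0,0],[0,0,0],[0,0,0],[0,0,0],[0,0,0],[0,0,0]]' --rot '[[0,0,0],[0,0,0],[0,0,0],[0,0,0],[0,0,0],[0,0,0],[0,0,0],[0,0,0]]' --gripper 1

```text
time_s: 13.18
eef_pos: [0.5742, 0.1413, 0.1573]
ee_rot: [0.992, -0.122, -0.0, 0.0]
ft_force: [0.1, 0.1, -0.0]
grip_width: 0.0854
gripper_force: 0.0
```

Call:
drive_tool --xyz '[[0,0,10],[0,0,20],[0,0,30],[0,0,40],[0,0,30],[-40,-20,0],[-50,-30,0],[-40,-30,0]]' --rot '[[0,0,0],[0,0,0],[0,0,0],[0,0,0],[0,0,0],[0,0,0],[0,0,0],[0,0,0]]'

```text
time_s: 14.18
eef_pos: [0.4428, 0.061, 0.2887]
ee_rot: [0.993, -0.122, 0.001, 0.0]
ft_force: [0.7, -1.3, 1.3]
grip_width: 0.0854
gripper_force: 0.0
```

Call:
drive_tool --xyz '[[-30,-50,0],[-10,-50,0],[0,-50,0],[0,-50,0],[0,0,0],[0,0,0]]' --rot '[[0,0,0],[0,0,0],[0,0,0],[0,0,0],[0,0,0],[0,0,0]]'

```text
time_s: 14.92
eef_pos: [0.4046, -0.1381, 0.2883]
ee_rot: [0.993, -0.122, 0.001, -0.0]
ft_force: [-0.5, 0.9, -0.0]
grip_width: 0.0857
gripper_force: 0.0
```

Run:
```python
from h import *
pose()
a=get_image("scene");b=get_image("top")
c=np.hstack([cv2.resize(a[70:270,190:500],(460,297)),cv2.resize(b[150:270,90:210],(297,297),interpolation=cv2.INTER_CUBIC)])
cv2.imwrite("pics/c2.png",c[:,:,::-1])
h=cv2.cvtColor(b,cv2.COLOR_RGB2HSV);m=cv2.inRange(h,(20,120,80),(35,255,255))[150:270,90:230];ys,xs=np.where(m)
P=np.array([at_z("top",(u+90,v+150),.175) for u,v in zip(xs,ys)])[:,:2]
r=cv2.minAreaRect((P*1000).astype(np.float32));print(len(P),P.mean(0),r)
```

```text
t 14.925 tcp [ 404.6 -138.1  288.3] yaw -14.03 z [ 0.001 -0.    -1.   ] q [ 0.6   0.01 -0.33  2.01  0.01  1.12 -1.55] F [-0.5  0.9 -0. ] M [ 0.02 -0.04 -0.01] w 0.08571078823235856 0.0
252 [0.57593043 0.14283404] ((575.5726318359375, 142.2885284423828), (17.438507080078125, 64.89563751220703), 81.1594009399414)
```

View pics/c2.png

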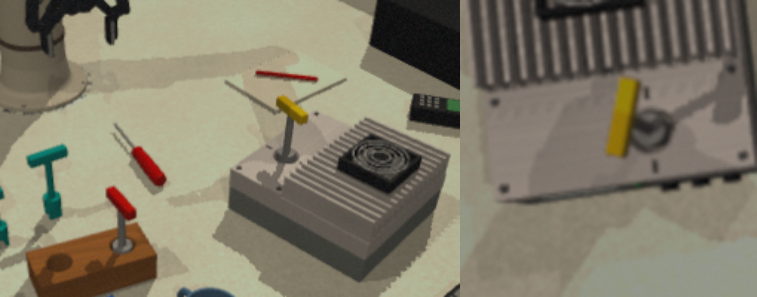

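The key stands upright in the well with its handle at scene crop (292,110), yaw about -9°. That fits a bar at about 6° less the play. The red key is still in its pocket at crop (121,203), so I'm handing in.

```bash
python3 -c "from h import *;print(ticket.finish_job())"
```

```text
the job is handed in; nothing more can be done
None
```

I turned the yellow key clockwise until the lock hit its stop and left it standing in the lock; the red key is still in the stand, and the job is handed in at about 15 s (no verdict was returned).

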